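# Charge the grinding jar and hold its cover ready for the screws

## Task

Tip all the grinding balls from the scoop into the open grinding jar and set the empty scoop back down upright on the worktop. Then take the jar's cover plate by its handle and hold it hovering level and still about a centimetre above the jar's flange, never touching it, with its four holes squarely over the four threaded holes so that each thread is in full view for the screws; finish while still holding it there. Leave the other things on the bench where they are.

Things in the scene. Friction and masses are not known exactly. Their poses are not given: they have to be found in the camera images.
- jar: steel grinding jar fixed to the worktop: round body 83 mm across on a foot disc 116 mm across (four 15 mm high bolt heads), square flange 116 x 116 x 14 mm whose top is 90 mm above the worktop. Open bore 72 mm across, inner floor at 14 mm. Origin on its axis at the worktop, z up, x and y parallel to the flange's sides; place and yaw vary
- jar_mouth (a point): centre of the jar's open mouth, in the flange's top face, 90 mm above the worktop; axes as the jar's
- jar_thread0 (a point): one of the jar flange's four threaded holes, 6 mm across: the centre of its mouth in the flange's top face, 90 mm above the worktop. The four stand on a 92 mm square (46 mm either side of the jar's axis in its x and y)
- jar_thread1 (a point): one of the jar flange's four threaded holes, 6 mm across: the centre of its mouth in the flange's top face, 90 mm above the worktop. The four stand on a 92 mm square (46 mm either side of the jar's axis in its x and y)
- jar_thread2 (a point): one of the jar flange's four threaded holes, 6 mm across: the centre of its mouth in the flange's top face, 90 mm above the worktop. The four stand on a 92 mm square (46 mm either side of the jar's axis in its x and y)
- jar_thread3 (a point): one of the jar flange's four threaded holes, 6 mm across: the centre of its mouth in the flange's top face, 90 mm above the worktop. The four stand on a 92 mm square (46 mm either side of the jar's axis in its x and y)
- cover: loose aluminium cover plate of the jar, 116 x 116 x 8 mm, about 0.35 kg, lying flat, handle up: a central black bar 64 mm long (x), 12 mm wide (y), 14 mm tall, its middle 37 mm above the plate's underside, on two 10 mm posts 24 mm either side of centre. A brass nipple 20 mm tall stands 45 mm from centre along +x. Origin: centre of the underside; z up
- cover_hole0 (a point): one of the cover's four through holes, 12 mm across: its centre in the plate's underside. The four stand on a 92 mm square (46 mm either side of the centre in the cover's x and y); the square pattern fits the jar in any of four quarter turns
- cover_hole1 (a point): one of the cover's four through holes, 12 mm across: its centre in the plate's underside. The four stand on a 92 mm square (46 mm either side of the centre in the cover's x and y); the square pattern fits the jar in any of four quarter turns
- cover_hole2 (a point): one of the cover's four through holes, 12 mm across: its centre in the plate's underside. The four stand on a 92 mm square (46 mm either side of the centre in the cover's x and y); the square pattern fits the jar in any of four quarter turns
- cover_hole3 (a point): one of the cover's four through holes, 12 mm across: its centre in the plate's underside. The four stand on a 92 mm square (46 mm either side of the centre in the cover's x and y); the square pattern fits the jar in any of four quarter turns
- scoop: loose open aluminium scoop, about 0.18 kg, with the balls: channel 54 mm wide (60 outside), floor 3 mm, walls 38 mm high, x -51 to +30 mm; ahead (+x) the floor rises 22 degrees to an open lip: balls stay when level, roll out nose down by 45 degrees. Black handle behind, x -60 to -150 mm, 14 mm wide (y), 18 mm tall, middle 25 mm above the underside. Origin: underside of the floor; z up
- scoop_lip (a point): middle of the scoop's pouring lip, 60 mm in front of the scoop's origin and 15.5 mm above its underside; axes as the scoop's
- ball0_center (a point): centre of one of the five loose steel grinding balls, polished and easy-rolling, 20 mm across, 33 g, in the scoop at the start
- ball1_center (a point): centre of one of the five loose steel grinding balls, polished and easy-rolling, 20 mm across, 33 g, in the scoop at the start
- ball2_center (a point): centre of one of the five loose steel grinding balls, polished and easy-rolling, 20 mm across, 33 g, in the scoop at the start
- ball3_center (a point): centre of one of the five loose steel grinding balls, polished and easy-rolling, 20 mm across, 33 g, in the scoop at the start
- ball4_center (a point): centre of one of the five loose steel grinding balls, polished and easy-rolling, 20 mm across, 33 g, in the scoop at the start
- tin: bystander, loose: small yellow box of indicator strips, 42 x 72 x 18 mm; origin at its underside
- timer: bystander, loose: white bench timer, 50 x 62 x 19 mm; origin at its underside
- marker: bystander, loose: lying marker pen, 120 mm long, 16 mm thick; origin at its underside
- stopper: bystander, loose: rubber stopper, 26 mm across, 26 mm high; origin at its underside

How it is judged:
By the outcome, as a careful person would: the job done as asked, in the order asked, and still so for the second after the job is handed in, while the arm keeps its last pose, push and grip.
It also fails if it takes over 72 s, if anything falls off the work surface, if the arm or the gripper's body presses on something with over 40 N, if the wrist force passes 120 N, or if a joint passes its speed limit or range.

## Robot

A 7-joint arm with a two-finger parallel gripper is mounted at the origin on a cart in front of the work surface, level with it; the furniture and walls round the work are solid. World frame = base frame: x ahead of the robot, y to its left, z up, the work surface at z = 0. Lengths are in m, angles in rad, forces in N, time in s.
With the tool pointing down it reaches from about 0.4 to 0.85 m from the base axis. Payload 4.5 kg.
Tool frame: the origin (TCP) lies where the fingers leave the gripper's body, on its centre line; the fingertips stand 64 mm ahead of it and the grasp point (between the pads) lies 45 mm ahead of it; z points along the fingers, y is the line along which they close (so a half turn about z gives the same grasp; the last joint's range is limited). The gripper opens to 88 mm and grips with 3 to 60 N. Pads are 18 mm wide; open, the fingers measure 123 mm over their backs; the gripper's body (75 mm by 187 mm) begins 45 mm behind the grasp point.
Start: joints at [1.369, 0.689, -0.195, 1.565, 0.157, 0.902, -0.215], TCP at [0.146, -0.608, 0.303] pointing down, gripper open.
Joint ranges: [-3.01, 3.01], [-0.46, 2.08], [-1.47, 1.51], [0.13, 2.56], [-1, 4.14], [0.04, 2.09], [-2.66, 2.66]. Speed limits (rad/s): [2.57, 2.57, 3.14, 3.14, 3.14, 3.14, 3.14].

## Interface

Orientations are given as a unit quaternion [x, y, z, w].
In Python, from plant import r gives the robot as it stands.
- The arm moves only by the tool play_rows, never from a script. Its arguments are lists of equal length, an entry for each row: "translation": the shift along the tool's x, y, z in m, a list of three; "delta_rot": the turn, a rotation vector about the tool's x, y, z in degrees, a list of three; "grip": the opening, from -1 (shut) to 1 (fully open). In form: {"translation": [[x, y, z], ...], "delta_rot": [[rx, ry, rz], ...], "grip": [grip, ...]}. A call has 1 to 20 rows; each row shifts and turns the commanded pose from where the row before left it, along the tool's axes as they then stand; what a row does not reach is not made up. A row lasts 1/8 s, in which the tool goes at most 62.5 mm and 10.7 degrees, less where a joint would pass 70% of its speed; a pose out of reach is approached as far as the arm can. A call with a gripper value outside its range is refused whole. The fingers move at their own pace and stop on an object; "squeeze" is the grip in N (left out, the last holds). Time passes only in rows, so rows that do not move let the fingers close. It gives the time, the measured TCP pose, the force, the opening and the grip force at its end, in the units of the state.
- r.get_state(): the state, without advancing time (a new reading comes with each control period).
- r.snapshot(name): name is "scene" or "side" or "wrist"; returns the picture (400x640x3 uint8, blue, green, red); there is no depth.
- r.get_calibration(name): a dict with "intrinsics" (3x3 intrinsics, pixels), "eye" and "rotation" of the camera in the world. Camera axes: x right, y up, looking along -z (the intrinsics and any distortion apply to the point x, -y, -z); pixel columns grow to the right and rows downward; lengths in m; the calibration is good to about 2 mm. A picture is of the moment at which its call begins: read the wrist's pose just before it. get_calibration takes no time and is no camera call; for the wrist camera it gives the pose at the moment of the call.
- r.finish_job(): hands the job in; it is judged then, once.
Trained networks look in the newest picture that a camera, given by its name, has taken for a name from the list of things; names that differ only in an ending like _2 or _b are one class to them, and where a whole thing is asked for, a point or a joint stands for the part that bears it (a point fixed in the world has none). Each returns a list of dicts, best first, with "confidence" (0 to 1); they miss things now and then, are a little off and sometimes report something else, mostly with a low value. They report only what shows in the picture. A call takes as long as a camera call.
- r.look_for(camera, target): "point" ([x, y, z] in m, in world coordinates, good to about 4 mm: the middle of the surface that is visible of it).
- r.silhouettes(camera, target): "pixels" (400x640 bool, what is visible of it).
The state is a dict: "clock": time; "q": joint angles; "qd": joint speeds; "joint_torque": joint torques, N m; "tool_pos": TCP position; "eef_rot": TCP orientation; "contact_force": force on the tool from outside, world axes, zero at the start; "moment": the same for the moment, N m; "opening": opening from 0.0 (shut) to 1.0 (fully open); "finger_force": force on a finger pad.
Only numpy, scipy, OpenCV 4.12 (cv2) and the standard library are available. Lean on these libraries where they do the work, as an engineer would, in place of code of your own. Each camera call takes 0.05 s, during which the arm holds its last target. There are 200 camera calls.

## Working session

There is one attempt and no reset: what is moved stays moved. The work goes in short steps, Python scripts to look and compute and a tool call to move; the robot and the scene stay as the last step left them, time stands still between calls to the robot, and variables do not carry over. Pictures are saved under pics/ and viewed, at most 10 in all, crops included, and the job is handed in when it is done.

Besides the shell and the picture viewer there is one more tool, called as name(argument=value, ...) on one line, values as JSON. play_rows: Moves the arm, as the interface text tells. Its arguments: {"type":"object","properties":{"translation":{"type":"array","items":{"type":"array","items":{"type":"number"}}},"delta_rot":{"type":"array","items":{"type":"array","items":{"type":"number"}}},"grip":{"type":"array","items":{"type":"number"}},"squeeze":{"type":"number"}},"required":["translation","delta_rot","grip"]}

```bash
ls; mkdir -p pics
python3 - <<'E'
from plant import r
import cv2,numpy as np
s=r.get_state();print(s)
a=r.snapshot("scene");b=r.snapshot("side")
cv2.imwrite("pics/a.png",a);cv2.imwrite("pics/b.png",b)
for c in("scene","side"):
  k=r.get_calibration(c);print(c,k)
  for t in["jar","jar_mouth","jar_thread0","cover","cover_hole0","scoop","scoop_lip","ball0_center","tin","timer","marker","stopper"]:
    print(t,[(np.round(d["point"],3).tolist(),round(d["confidence"],2)) for d in r.look_for(c,t)][:5])
print(r.get_state()["clock"])
E
```

```text
pics
{'clock': 0.0, 'q': array([ 1.36881513,  0.6900107 , -0.19449789,  1.5663385 ,  0.15733574,
        0.90251904, -0.21507505]), 'qd': array([ 5.44010682e-04, -1.06860126e-03,  8.10423962e-04, -1.79484196e-05,
        5.55489777e-04, -8.64936061e-04, -7.49899449e-04]), 'joint_torque': array([-1.16124979e-04, -5.27560079e+01, -1.26648489e+00, -1.53425127e+01,
       -5.25282905e-02,  6.58172314e-03,  1.58617177e-04]), 'tool_pos': array([ 0.14582419, -0.60721641,  0.30189433]), 'eef_rot': array([ 9.93051542e-01,  1.17676464e-01, -1.96704608e-04, -9.19705282e-04]), 'contact_force': array([0.29206827, 0.05926721, 0.14677961]), 'moment': array([-0.03482047,  0.02647429,  0.00271913]), 'finger_force': 0.0, 'opening': 0.997111920916726}
scene {'intrinsics': array([[452.18715731,   0.        , 321.48559787],
       [  0.        , 452.18715731, 202.38165715],
       [  0.        ,   0.        ,   1.        ]]), 'eye': array([-0.23306322,  0.45085889,  1.01492975]), 'rotation': array([-0.18985435,  0.34765241,  0.80403908, -0.44341209])}
jar [([0.557, 0.034, 0.086], 0.98)]
jar_mouth [([0.55
[... 730 characters left out ...]
array([ 0.49065715, -1.21653611,  0.92360917]), 'rotation': array([ 0.45519076, -0.02346964, -0.03338599,  0.88945822])}
jar [([0.738, 0.309, 0.02], 0.72), ([0.571, 0.002, 0.08], 0.59)]
jar_mouth [([0.572, 0.0, 0.077], 0.67)]
jar_thread0 [([0.566, 0.004, 0.077], 0.8)]
cover [([0.471, -0.269, 0.013], 0.83), ([0.482, 0.225, 0.028], 0.23)]
cover_hole0 [([0.466, -0.271, 0.009], 0.85)]
scoop [([0.486, 0.222, 0.025], 0.77)]
scoop_lip [([0.484, 0.224, 0.026], 0.69)]
ball0_center [([0.467, -0.268, 0.011], 0.51)]
tin []
timer [([0.566, 0.002, 0.078], 0.47), ([0.778, 0.205, 0.018], 0.44)]
marker [([0.572, 0.002, 0.077], 0.75), ([0.39, -0.505, 0.016], 0.63)]
stopper [([0.698, -0.142, 0.021], 0.39)]
1.3
```

Run:
```python
import cv2,numpy as np
a=cv2.imread("pics/a.png");b=cv2.imread("pics/b.png")
cv2.imwrite("pics/ab.png",cv2.resize(np.vstack([a,b]),(800,600)) if 0 else np.vstack([cv2.resize(a,(480,300)),cv2.resize(b,(480,300))]))
```

```text
(no output)
```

View pics/a.png

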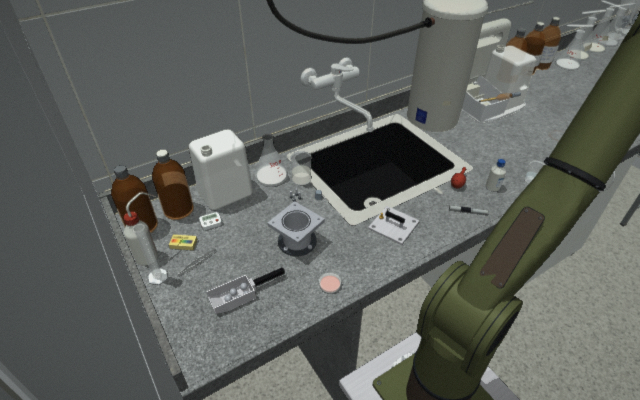

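View pics/b.png

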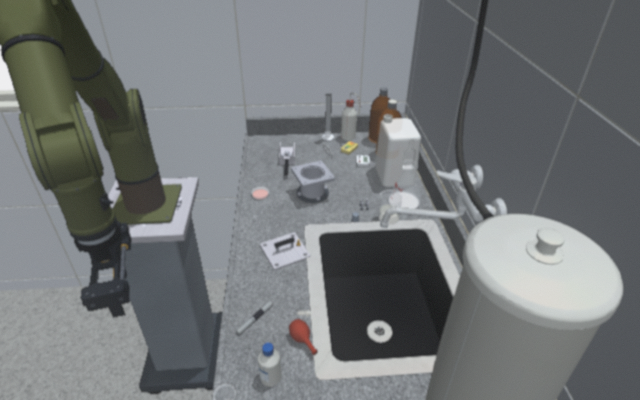

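The overview shows the scoop with its balls at (232,293), lip left and handle towards (275,275). The jar is at (297,225), and the cover at (393,223) with a dark handle. I'll move the arm over the cover for a wrist view.

play_rows(translation=[[0.032,-0.022,0],[0.032,-0.022,0],[0.032,-0.022,0],[0.032,-0.022,0],[0.032,-0.022,0],[0.032,-0.022,0],[0.032,-0.022,0],[0.032,-0.022,0],[0.032,-0.022,0],[0.032,-0.022,0],[0.032,-0.022,0],[0.032,-0.022,0],[0,0,0]], delta_rot=[[0,0,0],[0,0,0],[0,0,0],[0,0,0],[0,0,0],[0,0,0],[0,0,0],[0,0,0],[0,0,0],[0,0,0],[0,0,0],[0,0,0],[0,0,0]], grip=[1,1,1,1,1,1,1,1,1,1,1,1,1])

```text
clock: 2.92
tool_pos: [0.4604, -0.2581, 0.3029]
eef_rot: [0.993, 0.121, 0.001, -0.001]
contact_force: [-0.1, -1.2, -0.3]
opening: 0.999
finger_force: 0.0
```

```bash
cat > h.py <<'E'
from plant import r
import cv2,numpy as np
from scipy.spatial.transform import Rotation as R
def cal(c):
    k=r.get_calibration(c);return k["intrinsics"],np.array(k["eye"]),R.from_quat(k["rotation"])
def proj(k,P):
    K,e,Q=k;p=Q.inv().apply(np.atleast_2d(P)-e)*[1,-1,-1];p=p@K.T;return p[:,:2]/p[:,2:]
def ray(k,uv,z):
    K,e,Q=k;d=np.c_[np.atleast_2d(uv),np.ones(len(np.atleast_2d(uv)))]@np.linalg.inv(K).T
    d=Q.apply(d*[1,-1,-1]);return e+d*((z-e[2])/d[:,2])[:,None]
def shot(name):
    s=r.get_state();k=cal("wrist");im=r.snapshot("wrist");cv2.imwrite(f"pics/{name}.png",im);return s,k,im
E
python3 - <<'E'
from h import *
s,k,im=shot("w1");T=R.from_quat(s["eef_rot"])
print(s["clock"],s["tool_pos"],s["eef_rot"]);print(k[0]);print("cam off in tool",T.inv().apply(k[1]-s["tool_pos"]),(T.inv()*k[2]).as_matrix().round(3))
for t in["cover","cover_hole0","jar"]:print(t,[(np.round(d["point"],3).tolist(),round(d["confidence"],2)) for d in r.look_for("wrist",t)][:5])
E
```

```text
2.925 [ 0.46036065 -0.25806983  0.30292357] [ 9.92662612e-01  1.20909226e-01  1.24833771e-03 -5.81985533e-04]
[[290.80446734   0.         318.92803444]
 [  0.         290.80446734 199.42139019]
 [  0.           0.           1.        ]]
cam off in tool [ 6.79371080e-02 -9.79445003e-05 -8.16806506e-02] [[ 0.     0.964  0.266]
 [ 1.    -0.001  0.001]
 [ 0.001  0.266 -0.964]]
cover [([0.471, -0.26, 0.008], 0.85)]
cover_hole0 [([0.47, -0.259, 0.01], 0.76), ([0.547, 0.002, 0.084], 0.31)]
jar [([0.548, 0.004, 0.083], 0.96)]
```

View pics/w1.png

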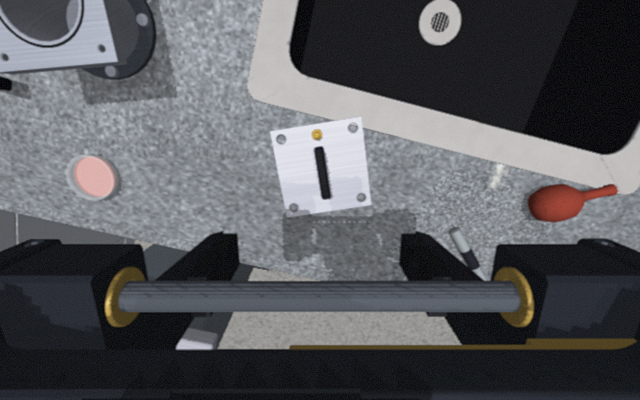

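The wrist view shows the cover at about (322,167), with its bar upright in the picture and the brass nipple at (317,134). The jar's edge is at top left. Next I'll fit the cover's pose and go over the jar.

```bash
cat >> h.py <<'E'
def sil(c,t,n=0):
    L=r.silhouettes(c,t);return (L[0]["pixels"].astype(np.uint8),L[0]["confidence"]) if L else (None,0)
def rect(k,m,z):
    c=max(cv2.findContours(m,cv2.RETR_EXTERNAL,cv2.CHAIN_APPROX_NONE)[0],key=cv2.contourArea).reshape(-1,2)
    p=ray(k,c.astype(float),z)[:,:2]
    q=cv2.minAreaRect((p*1e3).astype(np.float32));return q,c
E
python3 - <<'E'
from h import *
k=cal("wrist");m,c=sil("wrist","cover");q,_=rect(k,m,.008);print(c,q)
np.save("cov.npy",m)
print("nipple top",ray(k,[[317,134]],.028),"bar ends",ray(k,[[319,148],[325,197]],.044))
E
```

```text
0.95 ((462.6331481933594, -264.6263427734375), (116.57914733886719, 116.97868347167969), 22.15655517578125)
nipple top [[ 0.50531946 -0.24832411  0.028     ]] bar ends [[ 0.49124153 -0.25414259  0.044     ]
 [ 0.4358003  -0.27484438  0.044     ]]
```

play_rows(translation=[[0.01,-0.039,0],[0.01,-0.039,0],[0.01,-0.039,0],[0.01,-0.039,0],[0.01,-0.039,0],[0.01,-0.039,0],[0.01,-0.039,0],[0,0,0]], delta_rot=[[0,0,0],[0,0,0],[0,0,0],[0,0,0],[0,0,0],[0,0,0],[0,0,0],[0,0,0]], grip=[1,1,1,1,1,1,1,1])

```text
clock: 4.18
tool_pos: [0.4621, 0.0229, 0.3029]
eef_rot: [0.993, 0.12, 0.0, -0.001]
contact_force: [0.9, -1.2, -0.2]
opening: 1.001
finger_force: 0.0
```

Run:
```python
from h import *
s,k,im=shot("w2");print(s["clock"],s["tool_pos"],s["eef_rot"])
for t in["jar","scoop"]:
  m,c=sil("wrist",t)
  if m is None: print(t,"none");continue
  q,cc=rect(k,m,.09 if t=="jar" else .02);print(t,c,q,cc.min(0),cc.max(0));np.save(t+".npy",m)
np.save("k2.npy",np.array([0]))
```

```text
4.175 [0.46209375 0.02286635 0.3028725 ] [ 9.92789125e-01  1.19871662e-01  3.91190332e-04 -6.20960767e-04]
jar 0.81 ((568.5938110351562, 27.68029022216797), (116.60176086425781, 117.44750213623047), 18.043684005737305) [274   4] [404 145]
scoop 0.75 ((480.306640625, 232.9066162109375), (222.91024780273438, 65.32198333740234), 87.98644256591797) [59 67] [245 149]
```

View pics/w2.png

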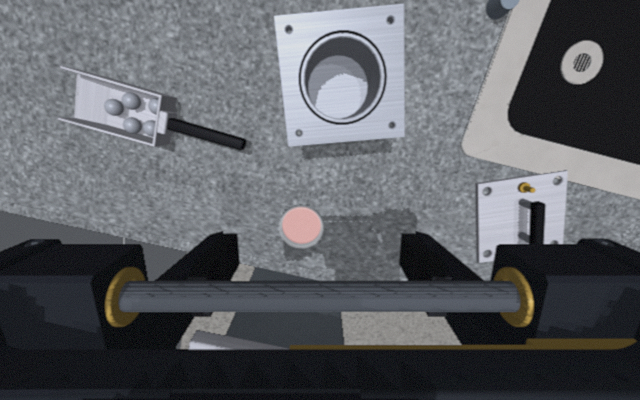

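The second wrist view has the jar flange at (340,75) with four threads near (289,28), (391,19), (298,133) and (396,127). The scoop is at (120,108) with five balls against its back wall, and the handle ends at (243,143). I'll go over the scoop and turn the tool to line up with its handle.

play_rows(translation=[[0.012,-0.03,0.008],[0.012,-0.03,0.008],[0.012,-0.03,0.008],[0.012,-0.03,0.008],[0,0,0],[0,0,0],[0,0,0],[0,0,0],[0,0,0],[0,0,0],[0,0,0],[0,0,0],[0,0,0],[0,0,0]], delta_rot=[[0,0,0],[0,0,0],[0,0,0],[0,0,0],[0,0,-8.2],[0,0,-8.2],[0,0,-8.2],[0,0,-8.2],[0,0,-8.2],[0,0,-8.2],[0,0,-8.2],[0,0,-8.2],[0,0,-8.2],[0,0,0]], grip=[1,1,1,1,1,1,1,1,1,1,1,1,1,1])

```text
clock: 6.08
tool_pos: [0.4811, 0.1463, 0.2705]
eef_rot: [0.725, 0.688, -0.0, 0.0]
contact_force: [0.3, 0.9, 0.3]
opening: 0.999
finger_force: 0.0
```

Run:
```python
from h import *
s,k,im=shot("w3");T=R.from_quat(s["eef_rot"]);print(s["clock"],s["tool_pos"],T.as_matrix().round(3).tolist(),s["q"].round(3))
m,c=sil("wrist","scoop")
q,cc=rect(k,m,.03);print(c,q,cc.min(0),cc.max(0))
```

```text
6.075 [0.48113531 0.14625304 0.27046584] [[0.052, 0.999, -0.0], [0.999, -0.052, -0.001], [-0.001, -0.0, -1.0]] [-0.092  0.61  -0.47   1.955  0.429  0.676 -0.881]
0.73 ((480.24267578125, 224.215087890625), (202.99191284179688, 61.94303894042969), 86.99732971191406) [283   0] [345 202]
```

View pics/w3.png

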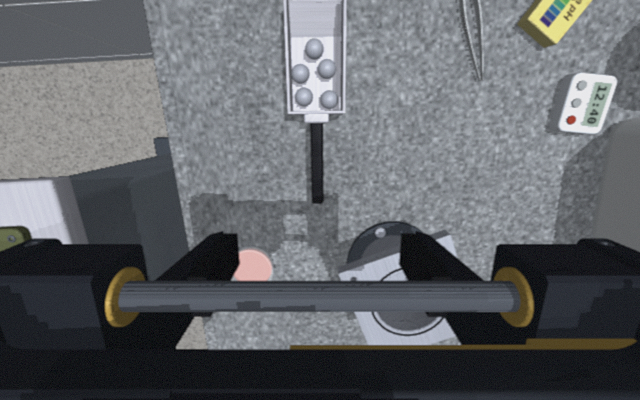

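The scoop is nearly upright in this view: balls around (315,75), back wall at row 112, black handle from (317,123) to (318,202). I'll triangulate the handle's end using the second view.

```bash
cat >> h.py <<'E'
OFF=np.array([0.067937,0,-0.08168]);CR=R.from_matrix([[0,.964,.266],[1,0,0],[0,.266,-.964]])
def camat(pos,quat):
    T=R.from_quat(quat);K=cal("wrist")[0];return K,np.array(pos)+T.apply(OFF),T*CR
def tri(ks,uvs):
    A=np.zeros((3,3));b=np.zeros(3)
    for k,uv in zip(ks,uvs):
        d=ray(k,[uv],0)[0]-k[1];d/=np.linalg.norm(d);M=np.eye(3)-np.outer(d,d);A+=M;b+=M@k[1]
    return np.linalg.solve(A,b)
E
python3 - <<'E'
from h import *
k2=camat([.46209,.02287,.30287],[.99279,.11987,.0004,-.0006]);k3=cal("wrist")
print("end",tri([k2,k3],[(243,142),(318,201)]),"front",tri([k2,k3],[(169,123),(317,123)]))
e=ray(k3,[[318,202],[317,123]],.034);print(e,np.degrees(np.arctan2(*(e[1]-e[0])[[1,0]])),np.linalg.norm(e[1]-e[0]))
b=ray(k3,[[287,112],[345,112]],.038);print("backwall corners",b, b.mean(0))
# jar threads: refine from w2
im=cv2.imread("pics/w2.png");g=cv2.cvtColor(im,6)
out=[]
for u,v in[(289,28),(391,19),(298,133),(396,127)]:
    w=g[v-8:v+9,u-8:u+9];_,t=cv2.threshold(w,0,255,cv2.THRESH_OTSU+1);n,l,st,ce=cv2.connectedComponentsWithStats(t)
    i=min([j for j in range(1,n) if st[j,4]>8],key=lambda j:np.hypot(*(ce[j]-8)));out.append(ce[i]+[u-8,v-8]);print(st[i],ce[i])
P=ray(k2,np.array(out),.09);print(P,P.mean(0));d=P[1]-P[0];print(np.linalg.norm(P[1]-P[0]),np.linalg.norm(P[2]-P[0]),np.degrees(np.arctan2(d[1],d[0])),np.degrees(np.arctan2(*(P[2]-P[0])[[1,0]])))
E
```

```text
end [0.47909464 0.12297802 0.02325929] front [0.48167609 0.21138036 0.0275951 ]
[[0.47830378 0.1245861  0.034     ]
 [0.4817979  0.21147123 0.034     ]] 87.69706506678962 0.08695536022612876
backwall corners [[0.45140057 0.22411501 0.038     ]
 [0.5113593  0.22102175 0.038     ]] [0.48137994 0.22256838 0.038     ]
[ 4  5  8  9 55] [7.32727273 8.8       ]
[ 4  5  7  8 46] [7.10869565 8.36956522]
[ 5  4  8  8 51] [8.47058824 7.56862745]
[ 1  3  7  7 38] [3.68421053 5.81578947]
[[ 0.59818979  0.08497003  0.09      ]
 [ 0.6273042  -0.00218886  0.09      ]
 [ 0.51101093  0.05591478  0.09      ]
 [ 0.54002572 -0.03129239  0.09      ]] [0.56913266 0.02685089 0.09      ]
0.0918929880779584 0.09189320596905252 -71.52870767001632 -161.56763738747952
```

play_rows(translation=[[0,0,0],[0,0,0],[-0.0048,0,0.0246],[-0.0048,0,0.0246],[-0.0048,0,0.0246],[-0.0048,0,0.0246],[-0.0048,0,0.0246],[-0.0048,0,0.0246],[-0.0048,0,0.0246],[0,0,0]], delta_rot=[[0,10,0],[0,10,0],[0,0,0],[0,0,0],[0,0,0],[0,0,0],[0,0,0],[0,0,0],[0,0,0],[0,0,0]], grip=[1,1,1,1,1,1,1,1,1,1])

```text
clock: 7.42
tool_pos: [0.4834, 0.1751, 0.0972]
eef_rot: [0.713, 0.68, 0.123, -0.121]
contact_force: [-0.4, 0.6, 0.6]
opening: 0.997
finger_force: 0.0
```

Run:
```python
from h import *
s,k,im=shot("w4");T=R.from_quat(s["eef_rot"]);M=T.as_matrix();print(s["clock"],s["tool_pos"],M.round(3).tolist(),s["q"].round(3))
g=np.array([.4812,.193,.030]);print("to go in tool",T.inv().apply(g-s["tool_pos"])-[0,0,.045])
```

```text
7.425 [0.48339593 0.17510718 0.09724549] [[0.046, 0.999, 0.011], [0.939, -0.047, 0.34], [0.34, -0.005, -0.94]] [-0.005  0.953 -0.441  2.098  0.563  0.044 -0.862]
to go in tool [-0.00614038 -0.00269542  0.02429619]
```

play_rows(translation=[[0,0,0],[0.003,-0.0015,0.012],[0.003,-0.0015,0.012],[0,0,0],[0,0,0],[0,0,0],[0,0,0],[0,0,0],[0,0,0],[0,0,0]], delta_rot=[[0,-10,0],[0,0,0],[0,0,0],[0,0,0],[0,0,0],[0,0,0],[0,0,0],[0,0,0],[0,0,0],[0,0,0]], grip=[1,1,1,1,-1,-1,-1,-1,-1,-1], squeeze=60)

```text
clock: 8.72
tool_pos: [0.4811, 0.1858, 0.076]
eef_rot: [0.72, 0.688, 0.062, -0.061]
contact_force: [-0.3, -0.1, 0.2]
opening: 0.347
finger_force: 0.0
```

Run:
```python
from h import *
s=r.get_state();T=R.from_quat(s["eef_rot"]);M=T.as_matrix();print(s["clock"],s["tool_pos"],M.round(3).tolist(),s["q"].round(3),s["opening"],s["finger_force"],s["contact_force"])
print("grasp pt",s["tool_pos"]+M[:,2]*.045)
```

```text
8.725 [0.48114726 0.18578682 0.075988  ] [[0.046, 0.999, 0.005], [0.984, -0.046, 0.173], [0.173, -0.003, -0.985]] [-0.227  0.951 -0.247  2.069  0.531  0.079 -0.94 ] 0.34710839964527024 0.0 [-0.34091535 -0.14903644  0.23811595]
grasp pt [0.48138156 0.19356843 0.03166654]
```

play_rows(translation=[[0,0,0],[0,0,0],[0,0,0],[0,0,0],[0,0,0],[0,0,0],[0.001,0,-0.006],[0.002,0,-0.012],[0.0032,0,-0.0185],[0,0,0]], delta_rot=[[0,0,0],[0,0,0],[0,0,0],[0,0,0],[0,0,0],[0,0,0],[0,0,0],[0,0,0],[0,0,0],[0,0,0]], grip=[-1,-1,-1,-1,-1,-1,-1,-1,-1,-1], squeeze=60)

```text
clock: 9.98
tool_pos: [0.482, 0.1856, 0.1144]
eef_rot: [0.721, 0.688, 0.063, -0.061]
contact_force: [0.4, 0.4, -3.5]
opening: 0.154
finger_force: 60.0
```

Run:
```python
from h import *
s,k,im=shot("w5");T=R.from_quat(s["eef_rot"]);M=T.as_matrix();print(s["clock"],s["tool_pos"],M.round(3).tolist(),s["q"].round(3),s["opening"],s["finger_force"],s["contact_force"])
sc=r.snapshot("side");cv2.imwrite("pics/s5.png",np.hstack([im[:,:400],cv2.resize(sc[100:240,220:360],(400,400))]))
```

```text
9.975 [0.48203325 0.18555736 0.11439902] [[0.046, 0.999, 0.008], [0.984, -0.047, 0.174], [0.174, -0.0, -0.985]] [-0.184  0.881 -0.317  2.065  0.516  0.169 -0.934] 0.1536933818792221 59.98567175120115 [ 0.4370342   0.35906342 -3.50740146]
```

View pics/s5.png

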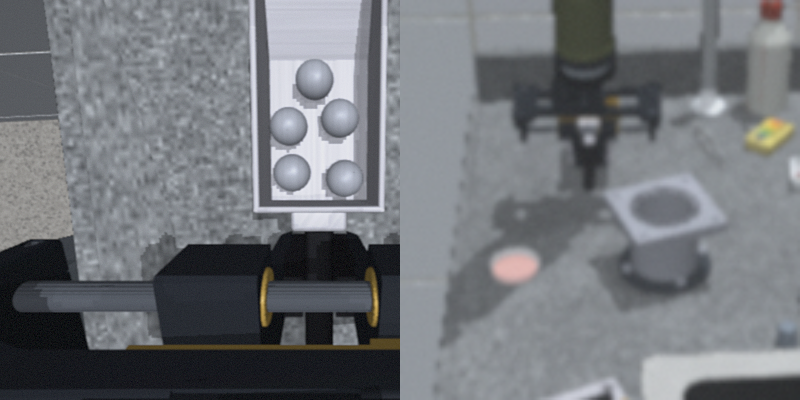

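The scoop is in the grip and clear of the bench, with all five balls at its back wall around (315,130) in the crop. I'll fit a quick kinematic model from the logged states to pick a pouring heading the arm can reach.

```bash
cat > kin.py <<'E'
import numpy as np,itertools
from scipy.spatial.transform import Rotation as R
from scipy.optimize import least_squares
D=[([1.36881513,.6900107,-.19449789,1.5663385,.15733574,.90251904,-.21507505],[.14582419,-.60721641,.30189433],[.993051542,.117676464,-.0001967,-.0009197])]
def M(p,m):return (p,R.from_matrix(m).as_quat())
def add(q,p,m):
    D.append((q,p,R.from_matrix(m).as_quat()))
add([-.092,.61,-.47,1.955,.429,.676,-.881],[.48113531,.14625304,.27046584],[[0.052,.999,0],[.999,-.052,-.001],[-.001,0,-1]])
add([-.005,.953,-.441,2.098,.563,.044,-.862],[.48339593,.17510718,.09724549],[[.046,.999,.011],[.939,-.047,.34],[.34,-.005,-.94]])
add([-.227,.951,-.247,2.069,.531,.079,-.94],[.48114726,.18578682,.075988],[[.046,.999,.005],[.984,-.046,.173],[.173,-.003,-.985]])
add([-.184,.881,-.317,2.065,.516,.169,-.934],[.48203325,.18555736,.11439902],[[.046,.999,.008],[.984,-.047,.174],[.174,0,-.985]])
LO=np.array([-3.01,-.46,-1.47,.13,-1,.04,-2.66]);HI=np.array([3.01,2.08,1.51,2.56,4.14,2.09,2.66])
Z=lambda a:R.from_euler("z",a);Y=lambda a:R.from_euler("y",a)
def fk(q,S,x):
    # x: sh height, sh offset x, L1, elbow offset, L2, elbow offset back, wrist offset, L3, yaw0, yaw7
    A=Z(S[0]*q[0]+x[8]);p=A.apply([x[1],0,x[0]])
    A=A*Y(q[1])*Z(S[1]*q[2]);p=p+A.apply([x[3],0,x[2]])
    A=A*Y(q[3])*Z(S[2]*q[4]);p=p+A.apply([x[5],0,x[4]])
    A=A*Y(q[5])*Z(S[3]*q[6]+x[9]);p=p+A.apply([0,0,x[7]])+ (A*Z(-S[3]*q[6]-x[9])).apply([x[6],0,0])
    return p,A
def res(x,S):
    o=[]
    for q,p,Q in D:
        a,A=fk(q,S,x);o+=list(a-p)+list((A.inv()*R.from_quat(Q)).as_rotvec()*.3)
    return np.array(o+list(.003*x[[1,3,5,6]]))
def fit():
    best=None
    for S in itertools.product([1,-1],repeat=4):
        for y7 in(0,np.pi/2,np.pi,-np.pi/2):
            f=least_squares(res,[.3,0,.4,0,.4,0,0,.2,0,y7],args=(S,))
            if best is None or f.cost<best[0]:best=(f.cost,S,f.x)
    return best
def ik(p,A,S,x,q0):
    b=None
    rng=np.random.default_rng(0)
    for i in range(25):
        s=np.clip(q0+rng.normal(0,.5 if i else 0,7),LO+.05,HI-.05)
        f=least_squares(lambda q:np.r_[(fk(q,S,x)[0]-p)*3,(fk(q,S,x)[1].inv()*A).as_rotvec(),.01*(q-q0)],s,bounds=(LO+.03,HI-.03))
        e=np.linalg.norm(f.fun[:6])
        if b is None or f.cost<b[2]:b=(f.x,e,f.cost)
    return b
E
python3 - <<'E'
from kin import *
c,S,x=fit();print(c,S,x.round(3));print(np.abs(res(x,S)).max(),res(x,S)[:30].reshape(-1,6).round(4))
np.save("kx.npy",np.r_[S,x])
q0=np.array(D[-1][0])
jar=np.array([.5691,.0269,.09])
for head in range(-180,180,30):
    o=[]
    for pitch in(0,30,45,60):
        h=np.radians(head);hv=np.array([np.cos(h),np.sin(h),0])
        # tool at level: x=heading tilted 10deg back
        A0=Z(h)*R.from_matrix(np.array([[1,0,0],[0,-1,0],[0,0,-1]]).T)*R.from_euler("y",10,degrees=True)
        P=R.from_rotvec(np.radians(pitch)*np.cross([0,0,1],hv));A=P*A0
        lip=jar-.015*hv+[0,0,.02+(.03 if pitch<10 else 0)]
        g=lip-P.apply(.14*hv+[0,0,-.0165]);t=g-A.apply([0,0,.045])
        q,e,_=ik(t,A,S,x,q0);o.append((round(e,3),q.round(1).tolist()) if pitch==60 else round(e,3))
    print(head,o)
E
```

```text
3.98810869541058e-05 (-1, -1, -1, -1) [ 3.570e-01  2.800e-02  5.520e-01 -1.100e-02  3.580e-01  2.000e-03
  2.100e-02  2.640e-01 -6.200e-02 -4.772e+00]
0.006125564576334103 [[ 0.0023  0.0004  0.0001 -0.     -0.     -0.0005]
 [ 0.0003 -0.0012  0.0001 -0.0001  0.     -0.0003]
 [ 0.0026 -0.0005  0.001   0.0061  0.0003  0.0009]
 [-0.0021  0.0005 -0.0006  0.0033  0.     -0.0001]
 [-0.0009  0.0001 -0.0006  0.003  -0.0001 -0.    ]]
-180 [np.float64(0.001), np.float64(0.0), np.float64(0.001), (np.float64(0.001), [0.3, 0.9, -0.8, 2.4, 2.5, 1.1, -0.9])]
-150 [np.float64(0.001), np.float64(0.001), np.float64(0.001), (np.float64(0.0), [0.6, 1.0, -1.2, 2.3, 2.6, 0.7, -0.3])]
-120 [np.float64(0.001), np.float64(0.001), np.float64(0.001), (np.float64(0.0), [0.7, 1.0, -0.9, 2.0, -1.0, 0.1, -2.5])]
-90 [np.float64(0.001), np.float64(0.0), np.float64(0.0), (np.float64(0.0), [0.4, 0.9, -0.3, 1.8, -0.8, 0.9, -2.4])]
-60 [np.float64(0.0), np.float64(0.0), np.float64(0.0), (np.float64(0.0), [0.2, 0.9, -0.2, 1.6, -0.5, 1.3, -2.3])]
-30 [np.float64(0.0), np.float64(0.0), np.float64(0.0), (np.float64(0.0), [0.1, 1.0, -0.1, 1.4, -0.3, 1.6, -2.0])]
0 [np.float64(0.044), np.float64(0.0), np.float64(0.0), (np.float64(0.0), [-0.1, 1.0, -0.0, 1.3, -0.0, 1.7, -1.7])]
30 [np.float64(0.0), np.float64(0.0), np.float64(0.0), (np.float64(0.0), [-0.2, 1.0, 0.0, 1.4, 0.3, 1.6, -1.3])]
60 [np.float64(0.0), np.float64(0.0), np.float64(0.0), (np.float64(0.0), [-0.4, 0.9, 0.1, 1.5, 0.5, 1.4, -1.1])]
90 [np.float64(0.0), np.float64(0.0), np.float64(0.0), (np.float64(0.0), [-0.5, 0.8, 0.2, 1.8, 0.8, 1.0, -1.0])]
120 [np.float64(0.0), np.float64(0.0), np.float64(0.0), (np.float64(0.0), [-0.5, 0.8, 0.2, 2.0, 1.4, 0.8, -1.2])]
150 [np.float64(0.0), np.float64(0.0), np.float64(0.001), (np.float64(0.001), [-0.1, 0.8, -0.4, 2.3, 2.1, 1.0, -1.3])]
```

The model says the present heading works through a 60° pour with comfortable joints. I'll lift, then carry the scoop level past the jar.

play_rows(translation=[[0.0035,0,-0.0197],[0.0035,0,-0.0197],[0.0035,0,-0.0197],[0.0035,0,-0.0197],[0.0035,0,-0.0197],[0.0035,0,-0.0197],[-0.006,0.002,-0.001],[-0.014,0.004,-0.0025],[-0.024,0.0072,-0.0042],[-0.026,0.008,-0.0046],[-0.026,0.008,-0.0046],[-0.026,0.008,-0.0046],[-0.026,0.008,-0.0046],[-0.026,0.008,-0.0046],[-0.026,0.008,-0.0046],[-0.026,0.008,-0.0046],[-0.026,0.008,-0.0046],[-0.026,0.008,-0.0046],[-0.026,0.007,-0.0046],[-0.014,0.004,-0.0025]], delta_rot=[[0,0,0],[0,0,0],[0,0,0],[0,0,0],[0,0,0],[0,0,0],[0,0,0],[0,0,0],[0,0,0],[0,0,0],[0,0,0],[0,0,0],[0,0,0],[0,0,0],[0,0,0],[0,0,0],[0,0,0],[0,0,0],[0,0,0],[0,0,0]], grip=[-1,-1,-1,-1,-1,-1,-1,-1,-1,-1,-1,-1,-1,-1,-1,-1,-1,-1,-1,-1])

```text
clock: 12.58
tool_pos: [0.562, -0.1445, 0.2313]
eef_rot: [0.722, 0.687, 0.061, -0.061]
contact_force: [0.1, 0.4, -3.8]
opening: 0.152
finger_force: 60.0
```

Run:
```python
from h import *
s,k,im=shot("w6");T=R.from_quat(s["eef_rot"]);M=T.as_matrix();print(s["clock"],s["tool_pos"],M.round(3).tolist(),s["q"].round(3),s["finger_force"],s["contact_force"])
lip=s["tool_pos"]+T.apply([.134,0,.085]);print("lip",lip,proj(k,lip),"go in tool",T.inv().apply(np.array([.5684,.0119,.125])-lip))
```

```text
12.575 [ 0.56200107 -0.14445821  0.23131419] [[0.049, 0.999, 0.003], [0.984, -0.049, 0.172], [0.172, -0.005, -0.985]] [ 0.622  0.818 -0.675  1.724  0.432  0.789 -0.249] 59.98570863157511 [ 0.11281135  0.38930589 -3.81822548]
lip [0.56887693 0.00198662 0.1705883 ] [[319.69003125 -19.27636463]] go in tool [ 0.001902   -0.0007177   0.04661183]
```

View pics/w6.png

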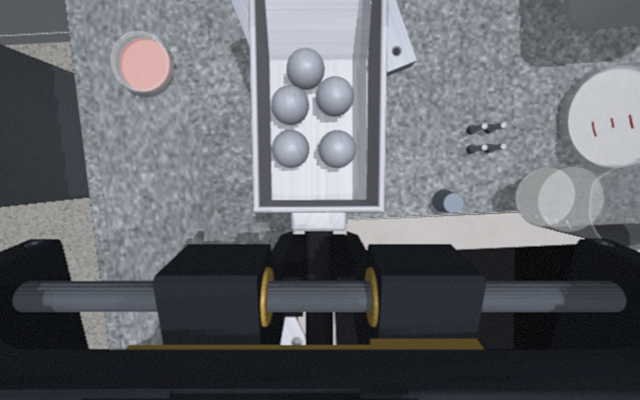

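The scoop is above the jar with all five balls inside, centred near (312,105). I'll lower it a little and tip slowly about the lip.

play_rows(translation=[[0.0005,0,0.0117],[0.0005,0,0.0117],[0.0005,0,0.0117],[0.0005,0,0.0117],[0.0075,0,-0.007],[0.0079,0,-0.007],[0.0079,0,-0.007],[0.0083,0,-0.007],[0.0046,0,-0.0069],[0.0046,0,-0.0069],[0.0046,0,-0.0069],[0.0046,0,-0.0069],[0.0046,0,-0.0069],[0.0046,0,-0.0069],[0.0046,0,-0.0069],[0.0046,0,-0.0069],[0.0046,0,-0.0069],[0.0046,0,-0.0069],[0,0,0],[0,0,0]], delta_rot=[[0,0,0],[0,0,0],[0,0,0],[0,0,0],[0,-5,0],[0,-5,0],[0,-5,0],[0,-5,0],[0,-3,0],[0,-3,0],[0,-3,0],[0,-3,0],[0,-3,0],[0,-3,0],[0,-3,0],[0,-3,0],[0,-3,0],[0,-3,0],[0,0,0],[0,0,0]], grip=[-1,-1,-1,-1,-1,-1,-1,-1,-1,-1,-1,-1,-1,-1,-1,-1,-1,-1,-1,-1])

```text
clock: 15.12
tool_pos: [0.5679, -0.0321, 0.2606]
eef_rot: [0.679, 0.649, -0.248, 0.235]
contact_force: [-0.8, -0.2, -1.8]
opening: 0.151
finger_force: 60.0
```

Run:
```python
from h import *
s,k,im=shot("w7");T=R.from_quat(s["eef_rot"]);M=T.as_matrix();print(s["clock"],s["tool_pos"],M.round(3).tolist(),s["q"].round(3),s["finger_force"],s["contact_force"])
lip=s["tool_pos"]+T.apply([.134,0,.085]);print("lip",lip,proj(k,lip))
a=r.snapshot("scene");ys,xs=180,255;c=cv2.resize(a[180:260,250:350],(500,400))
cv2.imwrite("pics/v7.png",np.vstack([np.hstack([cv2.resize(im[:230,200:440],(400,383)),c[:383,:400]])]))
```

```text
15.125 [ 0.56792014 -0.03214236  0.26064066] [[0.033, 0.999, -0.032], [0.766, -0.046, -0.642], [-0.642, -0.003, -0.766]] [-0.238  0.782 -0.125  1.761  0.837  1.102 -0.97 ] 59.984951578080654 [-0.75976956 -0.1924629  -1.77612085]
lip [0.5696984  0.0159021  0.10941379] [[319.57397361 -18.7194172 ]]
```

View pics/v7.png

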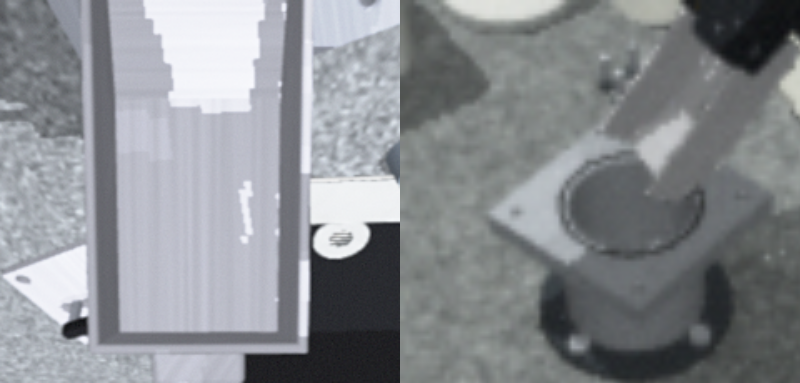

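The scoop is empty, the jar flange is clear, and the wrist force has dropped to 1.8 N. Now I'll lift and level the scoop.

play_rows(translation=[[-0.016,0,-0.019],[-0.016,0,-0.019],[-0.0069,0,0.012],[-0.0069,0,0.012],[-0.0069,0,0.012],[-0.0069,0,0.012],[-0.0069,0,0.012],[-0.0069,0,0.012],[-0.0069,0,0.012],[-0.0069,0,0.012],[-0.0069,0,0.012],[-0.0069,0,0.012],[0,0,0]], delta_rot=[[0,0,0],[0,0,0],[0,5,0],[0,5,0],[0,5,0],[0,5,0],[0,5,0],[0,5,0],[0,5,0],[0,5,0],[0,5,0],[0,5,0],[0,0,0]], grip=[-1,-1,-1,-1,-1,-1,-1,-1,-1,-1,-1,-1,-1])

```text
clock: 16.85
tool_pos: [0.5617, -0.1349, 0.2183]
eef_rot: [0.723, 0.686, 0.06, -0.061]
contact_force: [-0.4, -0.1, -2.4]
opening: 0.153
finger_force: 60.0
```

Run:
```python
from h import *
s=r.get_state();T=R.from_quat(s["eef_rot"]);print(s["clock"],s["tool_pos"],T.as_matrix().round(3).tolist(),s["q"].round(3))
D=R.from_quat([.7205,.688,.062,-.061]);print("rot err tool deg",np.degrees((T.inv()*D).as_rotvec()))
for t in([.4811,.1858,.235],[.4811,.1858,.0775]):print(T.inv().apply(np.array(t)-s["tool_pos"]),end=" ")
print(T.inv().apply([0,0,-.1575]))
```

```text
16.85 [ 0.5617061  -0.13494577  0.2182795 ] [[0.052, 0.999, 0.003], [0.984, -0.052, 0.171], [0.171, -0.006, -0.985]] [ 0.56   0.813 -0.583  1.746  0.366  0.728 -0.204]
rot err tool deg [-0.14936121  0.13328224 -0.38576568]
[ 0.31421297 -0.09730305  0.03817189] [ 0.28728811 -0.09630833  0.19335022] [-0.02692486  0.00099472  0.15517833]
```

play_rows(translation=[[0.0286,-0.0088,0.0035],[0.0286,-0.0088,0.0035],[0.0286,-0.0088,0.0035],[0.0286,-0.0088,0.0035],[0.0286,-0.0088,0.0035],[0.0286,-0.0088,0.0035],[0.0286,-0.0088,0.0035],[0.0286,-0.0088,0.0035],[0.0286,-0.0088,0.0035],[0.0286,-0.0088,0.0035],[0.0286,-0.0088,0.0035],[-0.0037,0,0.0215],[-0.0037,0,0.0215],[-0.0037,0,0.0215],[-0.0037,0,0.0215],[-0.0037,0,0.0215],[-0.0037,0,0.0215],[-0.0015,0,0.0087],[-0.0015,0,0.0087],[-0.0015,0,0.008]], delta_rot=[[0,0,0],[0,0,0],[0,0,0],[0,0,0],[0,0,0],[0,0,0],[0,0,0],[0,0,0],[0,0,0],[0,0,0],[0,0,0],[0,0,0],[0,0,0],[0,0,0],[0,0,0],[0,0,0],[0,0,0],[0,0,0],[0,0,0],[0,0,0]], grip=[-1,-1,-1,-1,-1,-1,-1,-1,-1,-1,-1,-1,-1,-1,-1,-1,-1,-1,-1,-1])

```text
clock: 19.35
tool_pos: [0.4811, 0.1905, 0.0801]
eef_rot: [0.72, 0.688, 0.062, -0.061]
contact_force: [-0.3, 0.1, -1.6]
opening: 0.15
finger_force: 60.0
```

Then lower the last 4 mm or so, let go and back off upwards.

play_rows(translation=[[0,0,0.002],[0,0,0.0015],[0,0,0.001],[0,0,0]], delta_rot=[[0,0,0],[0,0,0],[0,0,0],[0,0,0]], grip=[-1,-1,-1,-1])

```text
clock: 19.85
tool_pos: [0.4809, 0.1909, 0.0759]
eef_rot: [0.721, 0.688, 0.062, -0.061]
contact_force: [-1.2, -1.4, 3.1]
opening: 0.152
finger_force: 60.0
```

play_rows(translation=[[0,0,0],[0,0,0],[0,0,0],[0,0,0],[0,0,0],[0.0018,0,-0.01],[0.0035,0,-0.0197],[0.0035,0,-0.0197],[0.0052,0,-0.03],[0.0052,0,-0.03],[0.0052,0,-0.03],[0.0052,0,-0.03],[0,0,0],[0,0,0]], delta_rot=[[0,0,0],[0,0,0],[0,0,0],[0,0,0],[0,0,0],[0,0,0],[0,0,0],[0,0,0],[0,0,0],[0,0,0],[0,0,0],[0,0,0],[0,-10,0],[0,0,0]], grip=[1,1,1,1,1,1,1,1,1,1,1,1,1,1])

```text
clock: 21.6
tool_pos: [0.4809, 0.1946, 0.2488]
eef_rot: [0.721, 0.693, 0.001, -0.001]
contact_force: [0.3, 0.3, 0.0]
opening: 1.001
finger_force: 0.0
```

Run:
```python
from h import *
s,k,im=shot("w8");T=R.from_quat(s["eef_rot"]);M=T.as_matrix();print(s["clock"],s["tool_pos"],M.round(3).tolist(),s["q"].round(3))
m,c=sil("wrist","scoop");q,cc=rect(k,m,.03);print(c,q)
print("tool go to over cover",T.inv().apply(np.array([.44,-.27,.29])-s["tool_pos"]))
L=r.silhouettes("wrist","ball0_center");print(len(L))
```

```text
21.6 [0.48089908 0.19464686 0.24881551] [[0.04, 0.999, 0.0], [0.999, -0.04, 0.003], [0.003, 0.0, -1.0]] [-0.247  0.648 -0.364  1.935  0.373  0.623 -0.889]
0.69 ((481.5639953613281, 230.74761962890625), (208.083740234375, 61.247135162353516), 87.6104965209961)
tool go to over cover [-0.46579139 -0.0224824  -0.04240901]
0
```

play_rows(translation=[[-0.039,-0.002,-0.007],[-0.039,-0.002,-0.007],[-0.039,-0.002,-0.007],[-0.039,-0.002,-0.007],[-0.039,-0.002,-0.007],[-0.039,-0.002,-0.007]], delta_rot=[[0,0,0],[0,0,0],[0,0,0],[0,0,0],[0,0,0],[0,0,0]], grip=[1,1,1,1,1,1])

```text
clock: 22.5
tool_pos: [0.4575, -0.0452, 0.2893]
eef_rot: [0.724, 0.69, -0.001, -0.002]
contact_force: [1.2, -0.1, 0.2]
opening: 0.996
finger_force: 0.0
```

Run:
```python
from h import *
s,k,im=shot("w9");print(s["clock"],s["tool_pos"])
u,v=proj(k,[.5691,.0269,.09])[0].astype(int);print(u,v)
u0=np.clip(u-80,0,480);v0=np.clip(v-60,0,280);a=im[v0:v0+120,u0:u0+160]
x,y,w=np.r_[proj(k,[.482,.23,.02])[0],0].astype(int);print(x,y)
cv2.imwrite("pics/v9.png",cv2.resize(a,(800,600),interpolation=2))
```

```text
22.5 [ 0.45750659 -0.04520326  0.28927018]
437 109
332 -101
```

View pics/v9.png

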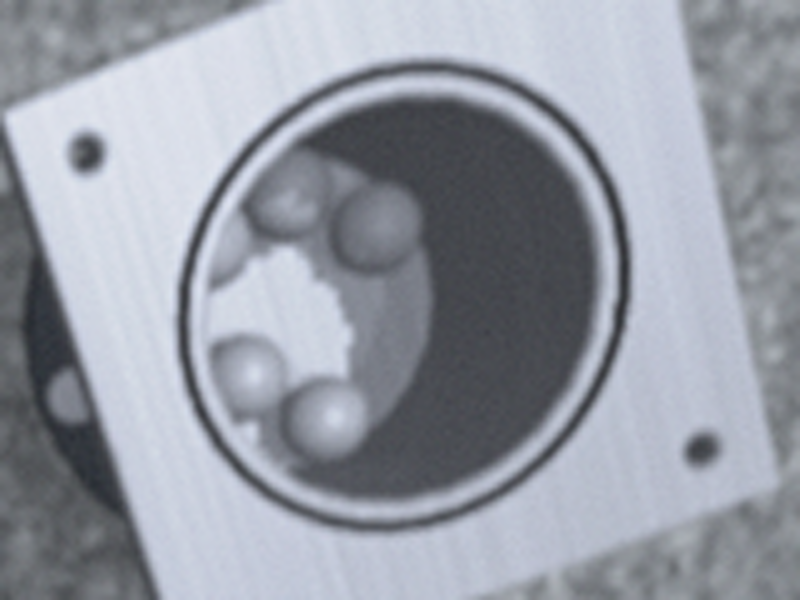

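play_rows(translation=[[-0.039,-0.002,0],[-0.039,-0.002,0],[-0.039,-0.002,0],[-0.039,-0.002,0],[-0.039,-0.002,0],[-0.039,-0.002,0],[0,0,0],[0,0,0],[0,0,0],[0,0,0],[0,0,0],[0,0,0],[0,0,0],[0,0,0]], delta_rot=[[0,0,0],[0,0,0],[0,0,0],[0,0,0],[0,0,0],[0,0,0],[0,0,9.4],[0,0,9.4],[0,0,9.4],[0,0,9.4],[0,0,9.4],[0,0,9.4],[0,0,9.4],[0,0,0]], grip=[1,1,1,1,1,1,1,1,1,1,1,1,1,1])

```text
clock: 24.3
tool_pos: [0.4348, -0.2762, 0.2892]
eef_rot: [0.982, 0.187, -0.002, -0.0]
contact_force: [-0.0, -0.6, -0.1]
opening: 0.999
finger_force: 0.0
```

Run:
```python
from h import *
s,k,im=shot("w10");T=R.from_quat(s["eef_rot"]);M=T.as_matrix();print(s["clock"],s["tool_pos"],M.round(4).tolist(),s["q"].round(3))
m,c=sil("wrist","cover");q,_=rect(k,m,.008);print(c,q)
# bar: dark pixels within silhouette
g=cv2.cvtColor(im,6);f=cv2.morphologyEx(m,cv2.MORPH_CLOSE,np.ones((9,9)))
d=((g<60)&(f>0)).astype(np.uint8);n,l,st,ce=cv2.connectedComponentsWithStats(d);i=1+st[1:,4].argmax();print(st[i],ce[i])
b,_=rect(k,(l==i).astype(np.uint8),.044);print("bar",b)
# holes in the top face
yaw=np.radians(21.5)
for sx,sy in((1,1),(1,-1),(-1,-1),(-1,1)):
    P=np.array([q[0][0]/1e3,q[0][1]/1e3,.008])+R.from_euler("z",yaw).apply([sx*.046,sy*.046,0]);print(proj(k,P)[0].round(1),end=" ")
c=proj(k,[q[0][0]/1e3,q[0][1]/1e3,.03])[0].astype(int);u0=max(0,c[0]-80);v0=max(0,c[1]-60);print("crop",u0,v0)
cv2.imwrite("pics/v10.png",cv2.resize(im[v0:v0+120,u0:u0+160],(800,600),interpolation=2))
```

```text
24.3 [ 0.43475478 -0.27624862  0.28921833] [[0.9301, 0.3673, -0.004], [0.3673, -0.9301, 0.0001], [-0.0037, -0.0016, -1.0]] [ 0.56   0.566 -0.134  1.909  0.117  0.678 -0.839]
0.82 ((466.5325927734375, -258.7019958496094), (118.26384735107422, 117.11114501953125), 22.7452392578125)
[312 119  10  56 485] [316.62061856 146.71958763]
bar ((467.94268798828125, -259.6377258300781), (60.513736724853516, 9.644088745117188), 22.82427978515625)
[277.1 105.9] [354.5 106. ] [352.  181.8] [279.8 181.7] crop 235 86
```

View pics/v10.png

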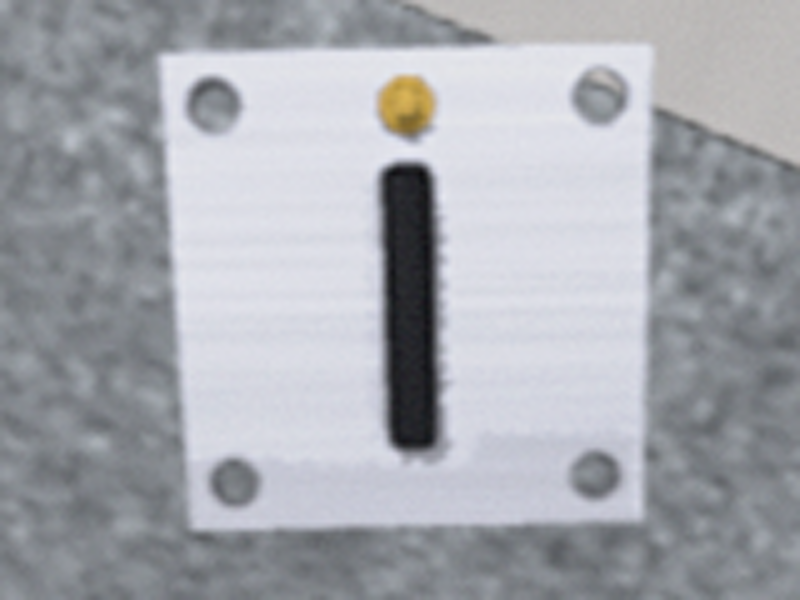

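Five balls are visible in the jar. In the cover view, the holes sit near crop positions (214,104), (600,96), (235,482) and (596,474), with the bar between (407,165) and (412,447) and the nipple at the top. With the arm settled, I'll measure again from the holes.

```bash
cat >> h.py <<'E'
def blobs(im,uvs,w=9,inv=True,amin=8):
    g=cv2.cvtColor(im,6).astype(np.uint8);o=[]
    for u,v in np.round(uvs).astype(int):
        c=cv2.resize(g[v-w:v+w+1,u-w:u+w+1],None,fx=4,fy=4,interpolation=cv2.INTER_CUBIC)
        _,t=cv2.threshold(c,0,255,cv2.THRESH_OTSU+int(inv));n,l,st,ce=cv2.connectedComponentsWithStats(t)
        mid=c.shape[0]/2
        L=[j for j in range(1,n) if st[j,4]>amin*16]
        i=min(L,key=lambda j:np.hypot(*(ce[j]-mid)));o.append(np.r_[(ce[i]+.5)/4-.5+[u-w,v-w],st[i,2]/4,st[i,3]/4])
    return np.array(o)
def sq(P):  # square corners fit -> centre, yaw, side
    c=P.mean(0);return c
E
python3 - <<'E'
from h import *
s,k,im=shot("w11");T=R.from_quat(s["eef_rot"]);print(s["clock"],s["tool_pos"])
B=blobs(im,np.array([(277.8,106.8),(355,105.2),(282,182.4),(354.2,180.8)]));print(B.round(1))
P=ray(k,B[:,:2],.008);print(P.round(4),P.mean(0));
for a,b in((0,1),(2,3),(2,0),(3,1)):d=(P[b]-P[a]);print(np.linalg.norm(d).round(4),np.degrees(np.arctan2(d[1],d[0])).round(2))
m,c=sil("wrist","cover");print(rect(k,m,.008)[0])
g=cv2.cvtColor(im,6);f=cv2.morphologyEx(m,cv2.MORPH_CLOSE,np.ones((9,9)))
n,l,st,ce=cv2.connectedComponentsWithStats(((g<60)&(f>0)).astype(np.uint8));i=1+st[1:,4].argmax()
k0=k;b0=ce[i];np.savez("v11.npz",e=k[1],Q=k[2].as_quat(),b=b0,h=B);print("bar px",b0,rect(k,(l==i).astype(np.uint8),.044)[0])
E
```

```text
24.4 [ 0.43513951 -0.27603696  0.28940129]
[[277.3 106.9  11.2  11.5]
 [354.8 105.5  11.5  11.8]
 [281.5 182.4  10.5  10. ]
 [353.7 181.   10.   10. ]]
[[ 0.4919 -0.1993  0.008 ]
 [ 0.5274 -0.2843  0.008 ]
 [ 0.4073 -0.2348  0.008 ]
 [ 0.4429 -0.3196  0.008 ]] [ 0.46737255 -0.2595163   0.008     ]
0.0921 -67.34
0.092 -67.2
0.0918 22.75
0.0916 22.7
((466.9047546386719, -259.18695068359375), (116.00572204589844, 115.97704315185547), 22.677486419677734)
bar px [316.77319588 147.42268041] ((467.45343017578125, -259.8568115234375), (60.64374923706055, 9.651708602905273), 22.82225227355957)
```

play_rows(translation=[[0.012,-0.001,0.01],[0.012,-0.001,0.025],[0.012,-0.0014,0.035],[0,0,0.035],[0,0,0.025],[0,0,0],[0,0,0]], delta_rot=[[0,0,0],[0,0,0],[0,0,0],[0,0.2,-1.2],[0,0,0],[0,0,0],[0,0,0]], grip=[1,1,1,1,1,1,1])

```text
clock: 25.38
tool_pos: [0.4686, -0.2591, 0.1601]
eef_rot: [0.98, 0.198, 0.001, -0.0]
contact_force: [-0.1, -0.1, -0.3]
opening: 0.999
finger_force: 0.0
```

Run:
```python
from h import *
s,k,im=shot("w12");T=R.from_quat(s["eef_rot"]);M=T.as_matrix();print(s["clock"],s["tool_pos"],M.round(4).tolist(),s["q"].round(3))
c=np.array([.4673,-.2596,0]);y=R.from_euler("z",22.72,degrees=True)
H=[c+y.apply([a*.046,b*.046,.008]) for a,b in((1,1),(1,-1),(-1,1),(-1,-1))]
uv=proj(k,H);print(uv.round(1));ok=(uv[:,1]<220)&(uv[:,1]>12)
B=blobs(im,uv[ok],11);print(B.round(1),ray(k,B[:,:2],.008).round(4),np.array(H)[ok].round(4))
m,_=sil("wrist","cover");f=cv2.morphologyEx(m,cv2.MORPH_CLOSE,np.ones((15,15)))
g=cv2.cvtColor(im,6);n,l,st,ce=cv2.connectedComponentsWithStats(((g<60)&(f>0)).astype(np.uint8));i=1+st[1:,4].argmax()
d=np.load("v11.npz");k1=(k[0],d["e"],R.from_quat(d["Q"]))
print("bar",st[i],ce[i],"tri bar top",tri([k1,k],[d["b"],ce[i]]),"tri holes",[tri([k1,k],[d["h"][j,:2],B[n_,:2]]).round(4) for n_,j in enumerate(np.where(ok)[0])])
print("go",T.inv().apply(np.array([.4673,-.2596,.037])-s["tool_pos"])-[0,0,.045])
```

```text
25.375 [ 0.46859149 -0.25906142  0.16011218] [[0.9218, 0.3876, 0.0014], [0.3876, -0.9218, 0.0006], [0.0016, -0.0, -1.0]] [ 0.474  0.795 -0.091  1.954  0.165  0.399 -0.915]
[[261.7 149.7]
 [377.2 150. ]
 [266.9 255.2]
 [371.4 255.4]]
[[261.8 149.5  16.8  16.8]
 [377.1 150.1  17.   16.8]] [[ 0.4922 -0.1994  0.008 ]
 [ 0.5274 -0.2843  0.008 ]] [[ 0.492  -0.1994  0.008 ]
 [ 0.5275 -0.2843  0.008 ]]
bar [ 312  173   16   85 1206] [319.6973466  214.94527363] tri bar top [ 0.46727234 -0.25985939  0.03341791] tri holes [array([ 0.4919, -0.1991,  0.0063]), array([ 0.5274, -0.2843,  0.0078])]
go [-1.59148181e-03  1.10692455e-06  7.81098464e-02]
```

play_rows(translation=[[-0.0008,0,0.02],[-0.0008,0,0.025],[0,0,0.02],[0,0,0.013],[0,0,0],[0,0,0],[0,0,0],[0,0,0],[0,0,0],[0,0,0],[0,0,0],[0,0,0],[0,0,0],[0,0,0],[0,0,0],[0,0,0],[0,0,0]], delta_rot=[[0,0,0],[0,0,0],[0,0,0],[0,0,0],[0,0,0],[0,0,0],[0,0,0],[0,0,0],[0,0,0],[0,0,0],[0,0,0],[0,0,0],[0,0,0],[0,0,0],[0,0,0],[0,0,0],[0,0,0]], grip=[1,1,1,1,1,-1,-1,-1,-1,-1,-1,-1,-1,-1,-1,-1,-1], squeeze=60)

```text
clock: 27.6
tool_pos: [0.4666, -0.2599, 0.0817]
eef_rot: [0.98, 0.197, 0.0, -0.0]
contact_force: [0.6, -1.0, -1.1]
opening: 0.122
finger_force: 60.0
```

Run:
```python
from h import *
s=r.get_state();T=R.from_quat(s["eef_rot"]);M=T.as_matrix();print(s["clock"],s["tool_pos"],M.round(4).tolist(),s["q"].round(3),s["opening"],s["finger_force"],s["contact_force"])
print("cover in tool",T.inv().apply(np.array([.4673,-.2596,0])-s["tool_pos"]))
```

```text
27.6 [ 0.46655439 -0.25994652  0.08170065] [[0.9221, 0.387, 0.0007], [0.387, -0.9221, 0.0005], [0.0008, -0.0002, -1.0]] [ 0.455  0.937 -0.054  1.975  0.186  0.234 -0.932] 0.12213162973107272 59.999909698963165 [ 0.57274888 -0.96435181 -1.05575152]
cover in tool [ 7.55718011e-04 -1.48429457e-05  8.17012873e-02]
```

play_rows(translation=[[0,0,-0.01],[0,0,-0.02],[0,0,-0.025],[0,0,-0.025],[0,0,-0.025],[0,0,-0.025],[0.01,-0.011,0],[0.0187,-0.0204,0],[0.0187,-0.0204,0],[0.0187,-0.0204,0],[0.0187,-0.0204,0],[0.0187,-0.0204,0],[0.0187,-0.0204,0],[0.0187,-0.0204,0],[0.0187,-0.0204,0],[0.0187,-0.0204,0],[0.0187,-0.0204,0],[0.0085,-0.0095,0],[0,0,0],[0,0,0]], delta_rot=[[0,0,0],[0,0,0],[0,0,0],[0,0,0],[0,0,0],[0,0,0],[0,0,0],[0,0,0],[0,0,0],[0,0,0],[0,0,0],[0,0,0],[0,0,0],[0,0,0],[0,0,0],[0,0,0],[0,0,2],[0,0,2.3],[0,0,0],[0,0,0]], grip=[-1,-1,-1,-1,-1,-1,-1,-1,-1,-1,-1,-1,-1,-1,-1,-1,-1,-1,-1,-1])

```text
clock: 30.1
tool_pos: [0.5683, 0.0261, 0.2111]
eef_rot: [0.987, 0.161, -0.001, -0.0]
contact_force: [0.7, 0.1, -2.8]
opening: 0.125
finger_force: 60.0
```

```bash
cat > meas.py <<'E'
from h import *
s,k,im=shot("m%d"%(r.get_state()["clock"]*1000));T=R.from_quat(s["eef_rot"]);M=T.as_matrix();print(s["clock"],s["tool_pos"],M.round(4).tolist(),s["q"].round(3),s["contact_force"].round(1),s["opening"])
c=s["tool_pos"]+T.apply([.0008,0,.0817]);H=np.array([c+T.apply([a*.046,b*.046,-.008]) for a,b in((1,-1),(1,1),(-1,-1),(-1,1))])
uv=proj(k,H);print("cover pred",c.round(4),"yaw",np.degrees(np.arctan2(M[1,0],M[0,0])).round(2),"holes px",uv.round(1).tolist())
J=np.array([[.5691,.0269,.09]])+R.from_euler("z",18.45,degrees=True).apply([[a*.046,b*.046,0] for a,b in((1,1),(1,-1),(-1,1),(-1,-1))])
print("threads px",proj(k,J).round(1).tolist())
print("go tool",T.inv().apply(np.array([.5691,.0269,.1])-c),"rotvec deg",np.degrees((T.inv()*(R.from_euler("z",18.45,degrees=True)*R.from_euler("x",180,degrees=True))).as_rotvec()).round(2))
L=[i for i in range(4) if 14<uv[i,1]<225]
try:
    B=blobs(im,uv[L],14,amin=40);print("hole blobs",B.round(1).tolist())
    w=24;cv2.imwrite("pics/mc.png",np.hstack([im[int(v)-w:int(v)+w,int(u)-w:int(u)+w] for u,v in uv[:2] if v>w]))
except Exception as e:print(e)
E
python3 meas.py
```

```text
30.1 [0.56830633 0.02612879 0.21112187] [[0.9483, 0.3173, -0.0021], [0.3173, -0.9483, -0.0001], [-0.002, -0.0005, -1.0]] [-0.117  0.741 -0.016  1.826  0.02   0.577 -1.394] [ 0.7  0.1 -2.8] 0.12466424141019941
cover pred [0.5689 0.0264 0.1294] yaw 18.5 holes px [[233.3, 160.1], [405.5, 160.2], [244.9, 308.8], [393.6, 308.9]]
threads px [[252.2, 150.1], [385.4, 150.3], [259.4, 269.7], [378.0, 270.0]]
go tool [ 0.00041934 -0.00041951  0.0294199 ] rotvec deg [-0.03  0.11  0.05]
hole blobs [[229.4, 159.7, 20.0, 24.0], [404.9, 159.3, 24.0, 24.0]]
```

Run:
```python
from h import *
im=cv2.imread("pics/w9.png");k=camat([.45750659,-.04520326,.28927018],[.724,.69,-.001,-.002])
J=np.array([[.5691,.0269,.09]])+R.from_euler("z",18.45,degrees=True).apply([[a*.046,b*.046,0] for a,b in((1,1),(1,-1),(-1,1),(-1,-1))])
uv=proj(k,J);print(uv.round(1));B=blobs(im,uv,8);print(B.round(1));P=ray(k,B[:,:2],.09);print(P.round(4),P.mean(0),(P-J).round(4))
# w2: all 4 with sharper blobs
im=cv2.imread("pics/w2.png");k=camat([.46209375,.02286635,.3028725],[.992789125,.119871662,.00039119,-.00062096])
B=blobs(im,proj(k,J),8);P=ray(k,B[:,:2],.09);print(B.round(1),P.mean(0),(P-J).round(4))
```

```text
[[474.7  37. ]
 [497.1 137.9]
 [373.8  78.3]
 [403.5 172.7]]
[[474.5  37.8   8.    8.8]
 [497.  138.5   7.5   7. ]
 [374.   79.2   7.2   8.5]
 [403.7 173.3   6.8   7. ]]
[[ 0.598   0.0844  0.09  ]
 [ 0.6272 -0.0027  0.09  ]
 [ 0.511   0.0552  0.09  ]
 [ 0.5402 -0.0319  0.09  ]] [0.56911385 0.02625552 0.09      ] [[-0.0001 -0.0007 -0.    ]
 [-0.0001 -0.0005 -0.    ]
 [ 0.0001 -0.0008  0.    ]
 [ 0.0002 -0.0006 -0.    ]]
[[288.3  28.9   7.8   8.8]
 [390.1  19.4   7.5   8.8]
 [298.5 132.6   7.5   7.5]
 [391.6 124.6   6.8   7.2]] [0.5691539  0.02688446 0.09      ] [[-0.0001 -0.0001 -0.    ]
 [-0.      0.     -0.    ]
 [ 0.0001 -0.0001 -0.    ]
 [ 0.0001  0.0001 -0.    ]]
```

play_rows(translation=[[0.0004,-0.0004,0.007],[0,0,0.007],[0,0,0.005],[0,0,0]], delta_rot=[[0,0.1,0],[0,0,0],[0,0,0],[0,0,0]], grip=[-1,-1,-1,-1])

```text
clock: 30.65
tool_pos: [0.5693, 0.0269, 0.1923]
eef_rot: [0.987, 0.16, 0.0, -0.001]
contact_force: [-0.0, -1.0, -5.0]
opening: 0.123
finger_force: 60.0
```

```bash
python3 meas.py
```

```text
30.65 [0.56930476 0.02691293 0.19231543] [[0.9485, 0.3167, 0.0008], [0.3167, -0.9485, 0.0012], [0.0011, -0.0009, -1.0]] [-0.118  0.77  -0.017  1.837  0.021  0.534 -1.396] [-0. -1. -5.] 0.12278259817571484
cover pred [0.5701 0.0273 0.1106] yaw 18.47 holes px [[233.3, 160.2], [405.5, 160.3], [244.9, 308.8], [393.6, 308.9]]
threads px [[246.5, 155.7], [392.4, 155.9], [254.9, 285.0], [383.7, 285.2]]
go tool [-1.09959952e-03  2.75926394e-05  1.06151646e-02] rotvec deg [-0.05 -0.06  0.02]
hole blobs [[232.9, 159.3, 24.5, 24.2], [405.7, 158.6, 24.0, 24.0]]
```

play_rows(translation=[[-0.0006,0,0.004],[0,0,0.004],[0,0,0.002],[0,0,0],[0,0,0]], delta_rot=[[0,0,0],[0,0,0],[0,0,0],[0,0,0],[0,0,0]], grip=[-1,-1,-1,-1,-1])

```text
clock: 31.32
tool_pos: [0.5692, 0.0269, 0.183]
eef_rot: [0.987, 0.161, 0.001, -0.0]
contact_force: [-0.2, 0.0, -4.4]
opening: 0.124
finger_force: 60.0
```

```bash
python3 meas.py; python3 meas.py | grep -E "pred|go"
python3 - <<'E'
from h import *
import glob,os
f=max(glob.glob("pics/m*0.png")+glob.glob("pics/m*5.png"),key=os.path.getmtime);g=cv2.cvtColor(cv2.imread(f),6);print(f)
for u,v in((233,159),(405,159)):print(g[v-14:v+15,u-14:u+15])if 0 else [print(" ".join("%3d"%x for x in row)) for row in g[v-14:v+15:1,u-14:u+15]],print()
E
```

```text
31.325 [0.56919423 0.02690323 0.18301495] [[0.9485, 0.3168, 0.0022], [0.3168, -0.9485, 0.0013], [0.0025, -0.0006, -1.0]] [-0.118  0.785 -0.017  1.843  0.022  0.512 -1.397] [-0.2  0.  -4.4] 0.12378634244057672
cover pred [0.5701 0.0273 0.1013] yaw 18.47 holes px [[233.3, 160.1], [405.4, 160.2], [244.9, 308.8], [393.6, 308.9]]
threads px [[242.7, 157.6], [396.1, 157.7], [251.9, 292.5], [386.5, 292.7]]
go tool [-1.10035049e-03  2.08015602e-05  1.31445726e-03] rotvec deg [-0.03 -0.14  0.02]
hole blobs [[232.3, 158.9, 24.5, 24.0], [405.4, 158.4, 24.0, 23.2]]
cover pred [0.5702 0.0272 0.1014] yaw 18.47 holes px [[233.3, 160.1], [405.5, 160.2], [244.9, 308.8], [393.6, 308.9]]
go tool [-1.14203218e-03 -1.60537161e-05  1.34969644e-03] rotvec deg [-0.03 -0.15  0.02]
pics/m31375.png
209 209 208 209 210 209 209 210 210 210 208 213 210 210 208 210 212 208 211 212 212 209 211 213 210 208 208 210 209
210 212 213 215 211 212 213 215 211 213 212 212 211 210 211 213 214 216 213 213 214 215 214 215 213 213 213 215 217
215 212 213 212 213 214 215 216 213 208 201 192 186 189 192 195 202 206 212 219 217 2
[... 5711 characters left out ...]
 207
217 215 211 194 179 171 165 158 154 158 156 156 151 130 106 100  95  92  97 117 142 173 180 195 206 210 212 210 212
215 217 216 206 192 177 162 143 127 123 125 117 117 105  99  96  96 102 132 152 173 180 193 205 213 214 210 210 211
211 213 214 211 206 188 173 156 136 118 115 111 109 108 109 119 133 144 161 171 180 192 204 207 211 208 210 208 211
208 206 209 208 207 202 190 177 171 162 155 146 142 144 151 161 169 173 174 180 192 199 204 206 203 205 206 204 202
207 207 202 205 207 203 201 194 190 181 177 177 175 177 174 176 183 186 189 197 200 201 201 200 200 202 201 202 199
204 204 204 206 206 205 205 204 203 199 195 190 191 191 192 194 195 201 201 205 203 205 204 202 201 202 203 199 201
```

play_rows(translation=[[-0.0006,0,0.0007],[-0.0006,0,0.0006],[0,0,0],[0,0,0],[0,0,0],[0,0,0]], delta_rot=[[0,-0.14,0],[0,0,0],[0,0,0],[0,0,0],[0,0,0],[0,0,0]], grip=[-1,-1,-1,-1,-1,-1])

```text
clock: 32.17
tool_pos: [0.568, 0.0265, 0.1817]
eef_rot: [0.987, 0.161, -0.0, -0.0]
contact_force: [0.4, 0.4, -4.6]
opening: 0.123
finger_force: 60.0
```

```bash
python3 meas.py
python3 - <<'E'
from h import *
# independent check of the gap and place: cover vs jar in the fixed cameras
for c in("scene","side"):
    r.snapshot(c);k=cal(c);m,cf=sil(c,"cover")
    if m is None: print(c,"none");continue
    Q=R.from_euler("z",18.45,degrees=True)
    t=r.get_state()["tool_pos"]
    box=np.array([[.5691,.0269,0]])+Q.apply([[a*.058,b*.058,z] for a in(1,-1) for b in(1,-1) for z in(.1,.108)])
    hull=cv2.convexHull(proj(k,box).astype(np.float32)).reshape(-1,2)
    ys,xs=np.nonzero(m);print(c,cf,"sil",xs.min(),xs.max(),ys.min(),ys.max(),"pred",hull.min(0).round(1),hull.max(0).round(1))
E
```

```text
32.175 [0.56800417 0.02651317 0.18166108] [[0.9485, 0.3168, -0.0002], [0.3168, -0.9485, 0.0006], [-0.0, -0.0006, -1.0]] [-0.118  0.786 -0.016  1.846  0.022  0.51  -1.397] [ 0.4  0.4 -4.6] 0.12280329565591293
cover pred [0.5687 0.0268 0.1   ] yaw 18.47 holes px [[233.3, 160.1], [405.4, 160.2], [244.9, 308.8], [393.6, 308.9]]
threads px [[241.9, 155.3], [396.9, 155.5], [251.4, 291.6], [387.1, 291.8]]
go tool [ 3.64935544e-04  3.09898799e-05 -3.89699795e-05] rotvec deg [-0.04  0.    0.02]
hole blobs [[231.8, 158.6, 24.0, 23.8], [405.8, 158.2, 23.5, 23.8]]
scene 0.64 sil 268 323 203 238 pred [266.5 196.6] [324.4 239.5]
side 0.76 sil 292 334 159 180 pred [290.3 155.8] [334.6 182.1]
```

```bash
python3 -c "
from plant import r
print(r.finish_job())"
```

```text
the job is handed in; nothing more can be done
None
```

I handed the job in at about 32 s of the 72 s limit: all five balls are in the jar, the empty scoop is back down flat near its original spot, and the cover is held level about 10 mm above the flange, its holes measured within about 1 mm of the threads.

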